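# Scrape spent filter pads from the tipping tray into the scrap cup

## Robot

A 6-joint arm with a two-finger parallel gripper is mounted at the origin on the work surface. World frame = base frame: x ahead of the robot, y to its left, z up, the work surface at z = 0. Lengths are in m, angles in rad, forces in N, time in s.
With the tool pointing down it reaches from about 0.275 to 1 m from the base axis. Payload 8.4 kg.
Tool frame: the origin (TCP) lies on the centre line of the jaws, within the pads' length; the fingertips stand 17 mm ahead of it and the grasp point (between the pads) lies 2 mm behind it (bot.tcp_to_tips is the y of the fingertips in the tool frame, in m); y points along the fingers, z is the direction in which the jaws open and shut, and the axes are right-handed (so a half turn about y gives the same grasp; the last joint's range is limited). The gripper opens to 85 mm and grips with 20 to 120 N. Pads are 22 mm wide; open, the fingers measure 114 mm over their backs; the gripper's body (76 mm by 85 mm) begins 54 mm behind the grasp point. The pads swing forward as they close: fully open they stand 13 mm farther back than shut.
Start: joints at [1.113, 0.353, 1.633, -0, 1.155, -0.002], TCP at [0.275, 0.561, 0.248] pointing down, gripper open.
Joint ranges: [-2.63, 2.63], [-0.92, 2.1], [0.06, 2.66], [-1.3, 4.44], [0, 2.69], [-3.02, 3.02]. Speed limits (rad/s): [2.22, 2.22, 2.79, 3.14, 3.14, 3.14].

## Interface

Orientations are given as a unit quaternion [x, y, z, w].
In Python, from workcell import bot, hand, kinematics, get_obs, vision, hand_in gives the robot as it stands. The module is installed in compiled form; this text tells all that it offers. Calls block until the motion is done:
- bot.reach(position, orientation): joint-space move of the TCP to a pose.
- bot.servo_line(position, ori=None, velocity=0.15): straight line of the TCP; ori=None keeps the orientation; velocity is the mean speed in m/s.
- bot.goto_joints(angles): joint-space move.
- hand.move_gripper(opening, strength=None): finger opening in m; strength is the grip in N (None keeps the last); returns when the fingers have stopped.
- bot.dwell(seconds).
- kinematics.solve_ik(position, orientation): joint angles nearest the present ones, or None.
- get_obs(): the state.
- vision.read_camera(name): name is "scene" or "top" or "wrist"; returns a dict with "frame" (384x512x3 uint8, red, green, blue), "intrinsics" (3x3 intrinsics, pixels), "view" (4x4, takes a point from world to camera coordinates). Camera axes: x right, y down, z forward; pixel columns grow to the right and rows downward; lengths in m; the calibration is good to about 2 mm. A picture is of the moment at which its call begins. There is no depth.
A pose or a line that the arm cannot do raises bot.IKError and nothing moves.
- hand_in(): hands the job in, once; it reports no verdict.
The state is a dict: "time_s": time; "joint_pos": joint angles; "joint_vel": joint speeds; "joint_efforts": joint torques, N m; "position": TCP position; "orientation": TCP orientation; "wrist_force": force on the tool from outside, world axes, zero at the start; "ft_torque": the same for the moment, N m; "gripper_width": finger opening in m.
Only numpy, scipy, OpenCV 4.12 (cv2) and the standard library are available. Lean on these libraries where they do the work, as an engineer would, in place of code of your own. Each camera call takes 0.05 s, during which the arm holds its last target.

## Task

Clear the steel tray beside the chromatograph: stand the white scrap cup upright on the bench centred under the tray's open lip and let go of it, then lift the tray by its end bar right up to its stop, where it stays by itself. Then take the scraper from its rack, sweep all three tacky spent pads down the tilted floor over the lip into the cup without touching them with the gripper, and hang the scraper back in its rack. Leave the cup and the tilted tray where they are, and do not disturb the amber jar, wash bottle or beaker.

Things in the scene. Friction and masses are not known exactly. Their poses are not given: they have to be found in the camera images.
- drop (a point): Point on the bench (z = 0) where the middle of the cup belongs: 35 mm out from the tray's lip. Its axes are those of the tray stand: +x level from the lip along the tray to its end bar, z up.
- stand: Tray stand, fixed to the bench; origin on the bench right under the lip, axes as point drop. Base plate 150 mm wide, 10 mm high, from 80 to 240 mm behind the lip. Side arms (outer faces 69 mm either side of the middle, tops 118 mm up) run beside the tray from the lip to 125 mm behind it; nothing stands on the bench below the lip.
- tray_lip (a point): Middle of the steel tray's open lip, on top of its floor, on the hinge line, 110 mm above the bench. The frame tilts with the tray: +x along the floor from lip to closed end, z normal to the floor, y along the hinge. Floor inside 200 mm long, 92 mm wide, 4 mm thick; side and end walls 15 mm high, 4 mm thick; no wall at the lip.
- tray_bar (a point): Middle of the round steel bar (12 mm thick, 96 mm long along the hinge direction) by which the tray is lifted; it lies at floor level, 250 mm from the hinge, 46 mm clear space between end wall and bar centre. Two side straps, 8 mm square, 88 mm apart, carry its ends. The gripper may pinch its middle from above.
- tray (a joint): Tilt of the tray about the lip, rad: 0 level (start), 0.5 at the upper stop. A stiff friction hinge: it stays where it is left; lifting takes about 10 N at the bar.
- pad0_mid (a point): Centre of a spent filter pad: round disc 36 mm diameter, 12 mm thick, about 30 g, tacky: it does not slide down by itself. The three pads lie flat on the tray floor, one behind another, none nearer than 30 mm to the end wall.
- pad1_mid (a point): Centre of a second, same round spent pad.
- pad2_mid (a point): Centre of the third spent pad, an oblong 44 x 24 x 12 mm (long side along its x).
- cup_mouth (a point): Centre of the mouth of the white plastic scrap cup, 68 mm above its foot; outer radius 55 mm at the rim and 46 mm at the foot, wall 4 mm, about 180 g; +x points to its lug handle, z up.
- cup_lug (a point): Middle of the cup's lug handle: a bar 14 mm thick, 18 mm high, reaching from the cup wall to 115 mm from the cup's axis, top level with the rim. This point lies 88 mm from the cup's axis along the cup's +x, 59 mm above its foot (so 9 mm below the rim).
- scraper_grip (a point): Centre of the scraper's black handle: 130 mm long (x), 22 mm thick (y), 24 mm high (z). A steel blade 76 mm wide (x), 4 mm thick, hangs from its middle; its straight edge lies 77 mm below this point. About 160 g.
- scraper_edge (a point): Middle of the scraper's straight lower edge; same axes as the handle (x along the edge, z from edge to handle, y normal to the blade).
- rack_seat (a point): Scraper rack, fixed: two posts 60 mm either side of this point along its x (each 18 x 42 mm), tops 82 mm above the bench carrying the handle's ends; the point is midway at that height. Cheeks 10 mm high leave 32 mm across for the handle; the blade hangs between the posts (102 mm gap). Hung, the handle centre is 12 mm above this point, its x along the rack's x, either way round.
- reagent: Amber jar with black cap, 64 mm diameter, 130 mm high, origin under its foot; leave it alone.
- washbottle: Clear bottle, 60 mm diameter, 150 mm high, origin under its foot; leave it alone.
- beaker: Glass beaker, 70 mm diameter, 85 mm high, origin under its foot; leave it alone.

How it is judged:
On the way, in this order (a step that is already met when the one before it is completed fails the run):
1. the cup stands upright on the bench, centred within 30 mm under the lip, and is let go (horizontal distance between cup_mouth and drop below 0.03 m and angle between cup_mouth's own z axis and vertical below 0.12 rad and height (world z) of cup_mouth below 0.075 m and contact force between the fingers and cup below 0.1 N), for 0.2 s.
2. the tray is tilted to its stop (over 0.4 rad) (value of joint tray above 0.4 rad), for 0.2 s.
3. the scraper's edge is over the tilted tray's floor (value of joint tray above 0.4 rad and x of scraper_edge in the frame of tray_lip between 0.02 and 0.2 m and z of scraper_edge in the frame of tray_lip between -0.005 and 0.02 m and y of scraper_edge in the frame of tray_lip between -0.05 and 0.05 m), for 0.05 s.
4. all three pads are in the cup, the tray still tilted (value of joint tray above 0.4 rad and horizontal distance between each of pad0_mid, pad1_mid, pad2_mid and cup_mouth below 0.053 m and z of pad0_mid in the frame of cup_mouth between -0.07 and 0 m and z of pad1_mid in the frame of cup_mouth between -0.07 and 0 m and z of pad2_mid in the frame of cup_mouth between -0.07 and 0 m), for 0.2 s.
At the end, for the whole second after the job is handed in: The cup stands upright on the bench, its middle within 30 mm of the drop point, with all three pads below its rim; the tray is still tilted over 0.4 rad; the scraper hangs still and released in its rack, handle on both posts (within 18 mm of the middle, upright within 0.15 rad) (all of step 4 and horizontal distance between cup_mouth and drop below 0.03 m and angle between cup_mouth's own z axis and vertical below 0.12 rad and height (world z) of cup_mouth below 0.075 m and z of scraper_grip in the frame of rack_seat between 0.008 and 0.018 m and horizontal distance between scraper_grip and rack_seat below 0.018 m and angle between scraper_grip's own z axis and vertical below 0.15 rad and contact force between the fingers and scraper below 0.1 N and linear speed of each of scraper, cup below 0.03 m/s); the robot touches nothing.
It fails at once if the gripper touches a pad (contact force between any of the fingers, the arm and pad0 above 0.5 N or contact force between any of the fingers, the arm and pad1 above 0.5 N or contact force between any of the fingers, the arm and pad2 above 0.5 N).
It fails at once if the cup is tipped over (angle between cup_mouth's own z axis and vertical above 0.6 rad).
It fails at once if a bystander is shoved or tipped (distance of any of reagent, washbottle, beaker from where it was at the start of the episode above 0.03 m or angle between any of reagent, washbottle, beaker's own z axis and vertical above 0.3 rad).
It also fails if it takes over 72 s, if anything falls off the work surface, if the arm or the gripper's body presses on something with over 40 N, if the wrist force passes 120 N, or if a joint passes its speed limit or range.

## Working session

There is one attempt and no reset: what is moved stays moved. The work goes in short steps, each a Python script; the robot and the scene stay as the last script left them, time stands still between calls to the robot, and variables do not carry over. Pictures are saved under pics/ and viewed, and the job is handed in when it is done.

```bash
ls; mkdir -p pics; python3 - <<'E'
from workcell import bot, hand, kinematics, get_obs, vision
import cv2,numpy as np
for n in ["scene","top","wrist"]:
    c=vision.read_camera(n)
    cv2.imwrite(f"pics/{n}0.png",c["frame"][:,:,::-1]); np.savez(f"pics/{n}0.npz",**c)
    print(n,c["intrinsics"].tolist(),np.round(c["view"],4).tolist())
o=get_obs();print(o)
print(bot.tcp_to_tips)
E
```

```text
pics
scene [[423.7771453112371, 0.0, 248.9363086841547], [0.0, 423.7771453112371, 191.8672828900435], [0.0, 0.0, 1.0]] [[-0.6053, 0.796, -0.0024, 0.3576], [0.4614, 0.3484, -0.8159, -0.1638], [-0.6486, -0.4949, -0.5782, 1.7045], [0.0, 0.0, 0.0, 1.0]]
top [[392.5503355343509, 0.0, 256.3934350416541], [0.0, 392.5503355343509, 199.5435084978529], [0.0, 0.0, 1.0]] [[0.0166, -0.9995, 0.0287, -0.049], [-0.993, -0.0198, -0.1164, 0.5441], [0.1169, -0.0266, -0.9928, 0.9661], [0.0, 0.0, 0.0, 1.0]]
wrist [[290.98020933789445, 0.0, 254.9569608291118], [0.0, 290.98020933789445, 191.71564077890648], [0.0, 0.0, 1.0]] [[0.4407, 0.8977, 0.0002, -0.6251], [0.857, -0.4208, 0.2974, -0.0384], [0.2671, -0.1309, -0.9548, 0.3798], [0.0, 0.0, 0.0, 1.0]]
{'time_s': 0.15, 'joint_pos': array([ 1.11257828e+00,  3.53456792e-01,  1.63398821e+00,  9.26849230e-06,
        1.15520283e+00, -2.39156514e-03]), 'joint_vel': array([-0.00052288, -0.00239939, -0.00249037,  0.00092432,  0.00070203,
       -0.00074001]), 'joint_efforts': array([ 1.96341105e-03, -6.05630207e+01, -3.42339742e+01,  2.10508333e-04,
        6.16086560e-03,  1.61741400e-05]), 'position': array([0.27496135, 0.56086655, 0.24774363]), 'orientation': array([ 0.68918314, -0.15985674,  0.15968059, -0.68845808]), 'wrist_force': array([ 0.44443129,  0.12618516, -0.42983909]), 'ft_torque': array([-0.00015354, -0.01031839, -0.00348724]), 'gripper_width': 0.08533855830089548}
0.017
```

View pics/scene0.png

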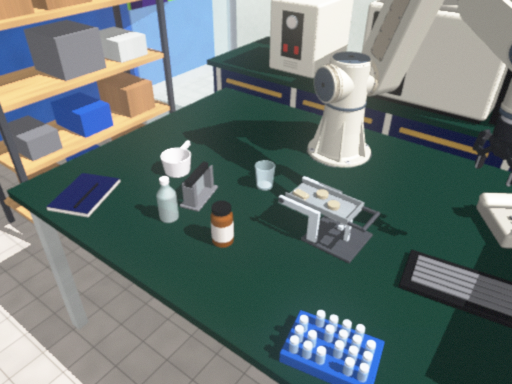

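View pics/top0.png

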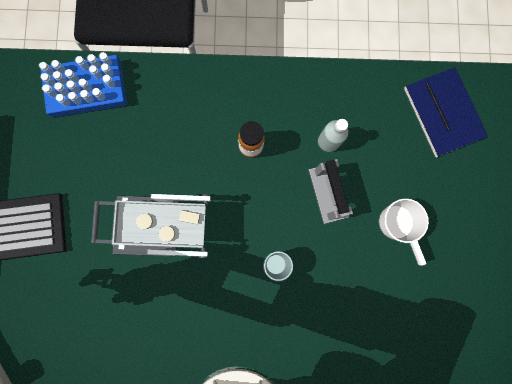

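View pics/wrist0.png

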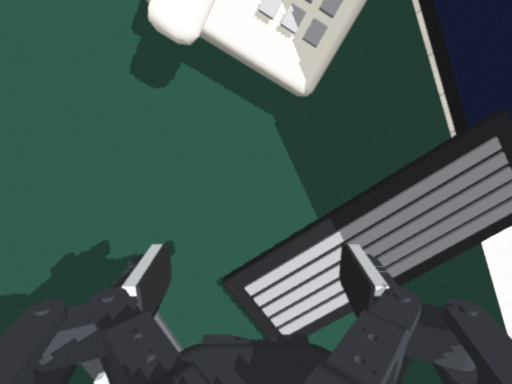

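```bash
cat > h.py <<'E'
import numpy as np,cv2
def load(n): return dict(np.load(f"pics/{n}.npz"))
def ray(c,uv):
    V=c["view"];R=V[:3,:3];t=V[:3,3]
    return -R.T@t, R.T@(np.linalg.inv(c["intrinsics"])@np.array([uv[0],uv[1],1.]))
def onz(c,uv,z):
    o,d=ray(c,uv); return o+d*(z-o[2])/d[2]
def proj(c,p):
    q=c["intrinsics"]@(c["view"][:3,:3]@np.array(p)+c["view"][:3,3]); return q[:2]/q[2]
def two(c1,u1,c2,u2):
    o1,d1=ray(c1,u1);o2,d2=ray(c2,u2)
    s=np.linalg.lstsq(np.c_[d1,-d2],o2-o1,rcond=None)[0]
    a=o1+s[0]*d1;b=o2+s[1]*d2
    return (a+b)/2,np.linalg.norm(a-b)
E
python3 - <<'E'
import cv2
t=cv2.imread('pics/top0.png')
cv2.imwrite('pics/t_tray.png',cv2.resize(t[185:265,85:220],None,fx=5.9,fy=5.9,interpolation=cv2.INTER_CUBIC))
cv2.imwrite('pics/t_right.png',cv2.resize(t[110:290,230:440],None,fx=3.3,fy=3.3,interpolation=cv2.INTER_CUBIC))
s=cv2.imread('pics/scene0.png')
cv2.imwrite('pics/s_zoom.png',cv2.resize(s[135:260,140:390],None,fx=3.2,fy=3.2,interpolation=cv2.INTER_CUBIC))
E
```

```text
(no output)
```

View pics/t_tray.png

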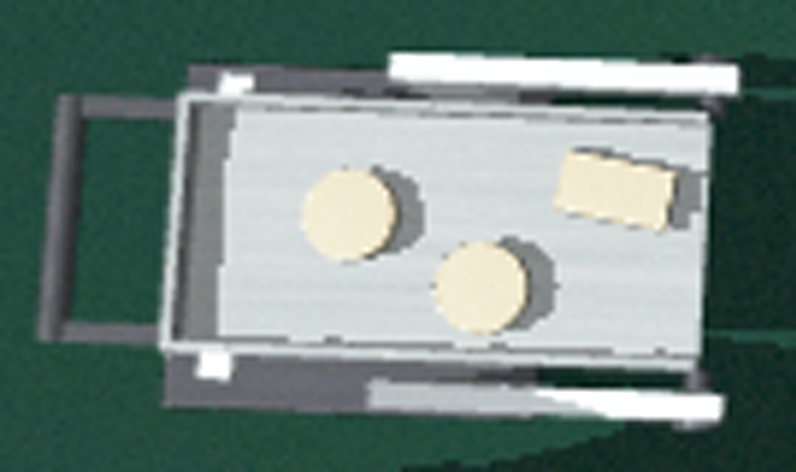

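View pics/t_right.png

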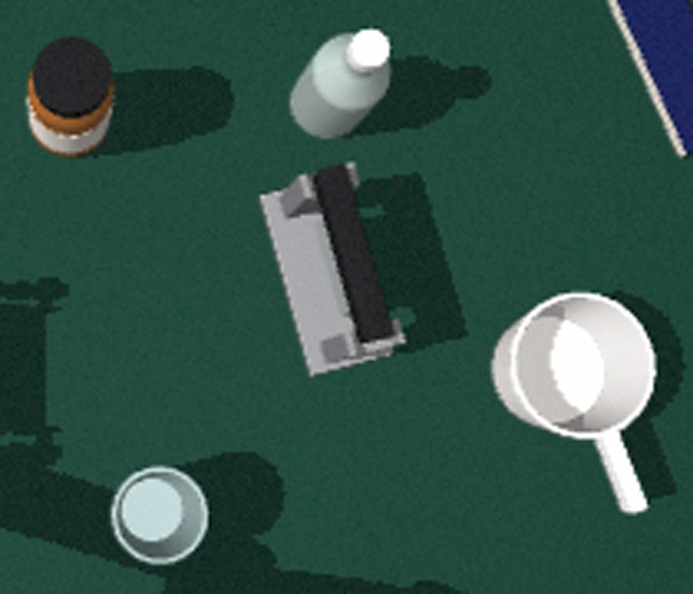

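View pics/s_zoom.png

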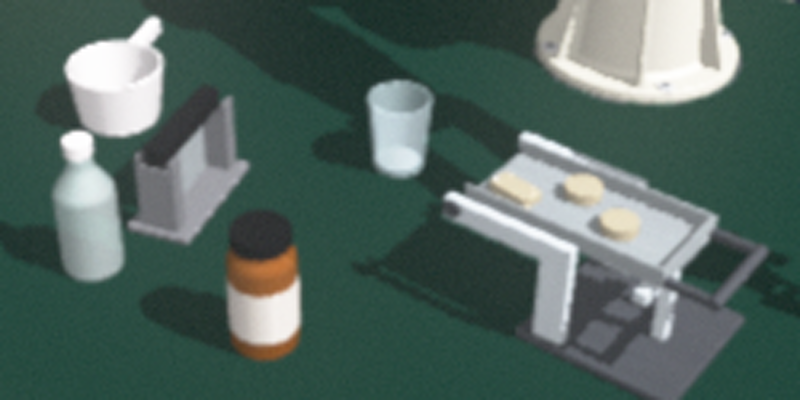

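```bash
python3 - <<'E'
from h import *
T=load('top0');S=load('scene0')
for n,c in(('T',T),('S',S)): print(n,ray(c,(256,192))[0].round(3))
def z(u,v,x0,y0,f): return ((u+.5)/f-.5+x0,(v+.5)/f-.5+y0)
tr=lambda u,v:z(u,v,85,185,5.9); rt=lambda u,v:z(u,v,230,110,3.3); sc=lambda u,v:z(u,v,140,135,3.2)
# tray
a=onz(T,tr(70,97),.11);b=onz(T,tr(47,340),.11);
print('bar',a.round(4),b.round(4),np.linalg.norm(a-b),'mid',((a+b)/2).round(4))
l1=onz(T,tr(712,115),.125);l2=onz(T,tr(699,362),.125);print('lip walls',l1.round(4),l2.round(4),np.linalg.norm(l1-l2),((l1+l2)/2).round(4))
for n,p in(('lipmid',tr(704,236)),): print(n,onz(T,p,.11).round(4))
bm=(a+b)/2;lm=onz(T,tr(704,236),.11);print('len',np.linalg.norm(bm-lm),'yaw',np.arctan2(*(bm-lm)[1::-1]), 'bar dir yaw',np.arctan2(*(a-b)[1::-1]), )
e1=onz(T,tr(180,97),.125);e2=onz(T,tr(163,348),.125);print('endwall outer top',e1.round(4),e2.round(4),((e1+e2)/2).round(4))
# two view bar ends
print('bar far end 2view',two(T,tr(70,97),S,sc(722,300)),two(T,tr(47,340),S,sc(764,250)))
f=T['frame'].astype(int);hsv=cv2.cvtColor(T['frame'],cv2.COLOR_RGB2HSV)
# handle
m=(f.max(2)<40).astype(np.uint8);m[:, :310]=0;m[:,365:]=0;m[:155]=0;m[225:]=0
n,l,s,cc=cv2.connectedComponentsWithStats(m)
print(s,cc)
i=1+np.argmax(s[1:,4]);pts=np.argwhere(l==i)[:,::-1].astype(np.float32);r=cv2.minAreaRect(pts);print('handle',r)
# pads
m=((f[:,:,0]-f[:,:,2]>25)&(f[:,:,0]>170)).astype(np.uint8);m[:185]=0;m[260:]=0;m[:,:100]=0;m[:,215:]=0
n,l,s,cc=cv2.connectedComponentsWithStats(m)
for i in range(1,n):
    if s[i,4]>50:
        pts=np.argwhere(l==i)[:,::-1].astype(np.float32);print('pad',s[i],onz(T,cc[i],.122).round(4),cv2.minAreaRect(pts))
# cup
m=(f.min(2)>110).astype(np.uint8);m[:190]=0;m[270:]=0;m[:,:372]=0
cs,_=cv2.findContours(m,0,1);c=max(cs,key=cv2.contourArea);print(cv2.boundingRect(c))
E
```

```text
T [ 0.428 -0.012  1.024]
S [1.398 0.616 0.853]
bar [0.5249 0.3336 0.11  ] [0.43   0.3364 0.11  ] 0.09496016044331718 mid [0.4775 0.335  0.11  ]
lip walls [0.5212 0.0806 0.125 ] [0.4258 0.0826 0.125 ] 0.09546814629259821 [0.4735 0.0816 0.125 ]
lipmid [0.4749 0.0838 0.11  ]
len 0.2512118445378743 yaw 1.5605524036968939 bar dir yaw -0.02946204001974221
endwall outer top [0.5242 0.2859 0.125 ] [0.4277 0.2867 0.125 ] [0.4759 0.2863 0.125 ]
bar far end 2view (array([0.52250338, 0.33425461, 0.11723548]), np.float64(0.007273346962035683)) (array([0.42978655, 0.33558879, 0.11327682]), np.float64(0.000937667822533716))
[[     0      0    512    384 196334]
 [   333    160      2      2      3]
 [   325    163     17     51    115]
 [   331    163      8     10     26]
 [   344    165      1      1      1]
 [   356    165      1      1      1]
 [   331    170      1      1      1]
 [   332    172      1      1      1]
 [   331    174      1      1      1]
 [   332    174      4      4      7]
 [   336    174      8     19     47]
 [   356    174      1      1      1]
 [   359    177      1     
[... 1348 characters left out ...]
4444]
 [341.         200.        ]
 [345.20689655 205.34482759]
 [364.         201.        ]
 [341.         204.        ]
 [353.         210.        ]
 [343.5        212.        ]]
handle ((333.0660400390625, 187.98114013671875), (52.471736907958984, 3.1592929363250732), 74.05460357666016)
pad [179 211  21  13 189] [0.4915 0.1173 0.122 ] ((188.8461456298828, 216.76925659179688), (18.827146530151367, 10.198038101196289), 11.309932708740234)
pad [137 214  15  15 176] [0.4801 0.2193 0.122 ] ((144.0, 221.0), (14.0, 14.0), 90.0)
pad [159 226  15  16 178] [0.4527 0.1673 0.122 ] ((166.20001220703125, 233.4000244140625), (14.310833930969238, 14.310833930969238), 63.43495178222656)
(379, 199, 50, 67)
```

```bash
python3 - <<'E'
import cv2
t=cv2.imread('pics/top0.png')
a=cv2.resize(t[155:227,305:360],None,fx=8,fy=8,interpolation=cv2.INTER_CUBIC)
cv2.imwrite('pics/t_rack.png',cv2.convertScaleAbs(a,alpha=2))
cv2.imwrite('pics/t_cup.png',cv2.resize(t[195:270,372:437],None,fx=8,fy=8,interpolation=cv2.INTER_CUBIC))
s=cv2.imread('pics/scene0.png')
cv2.imwrite('pics/s_rack.png',cv2.convertScaleAbs(cv2.resize(s[135:215,150:225],None,fx=7,fy=7,interpolation=cv2.INTER_CUBIC),alpha=1.5))
E
```

```text
(no output)
```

View pics/t_rack.png

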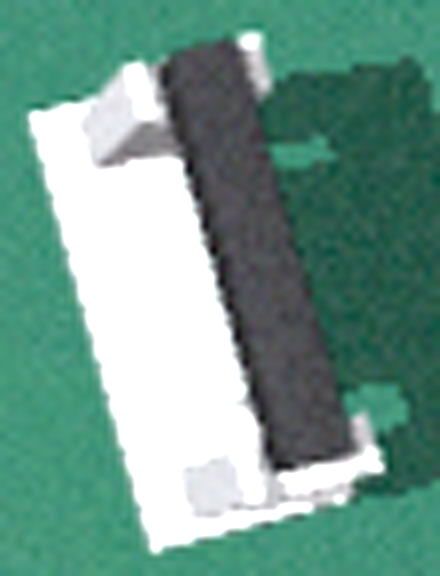

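View pics/t_cup.png

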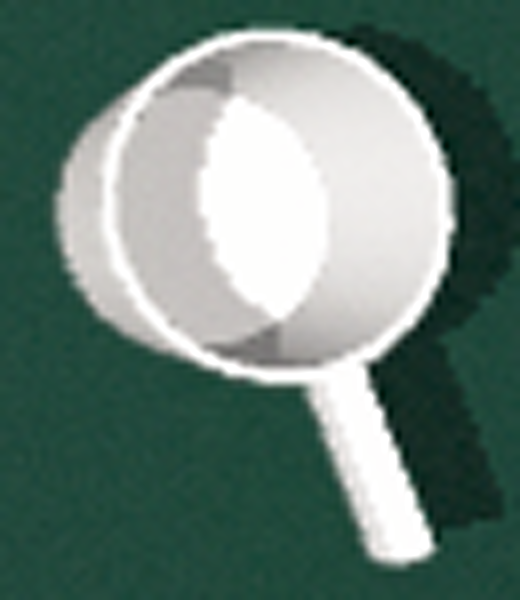

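View pics/s_rack.png

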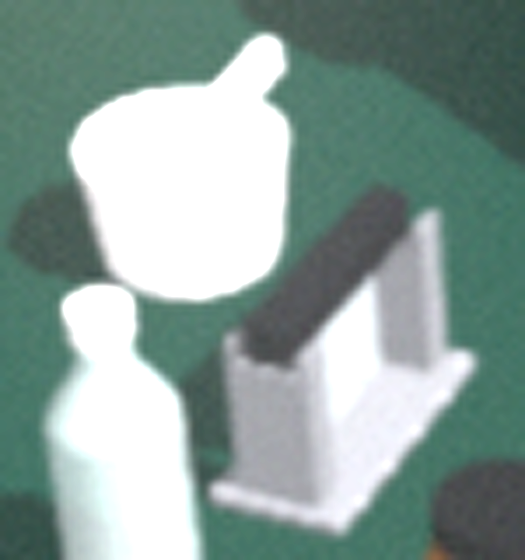

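```bash
python3 - <<'E'
from h import *
T=load('top0');S=load('scene0')
z=lambda u,v,x0,y0,f: ((u+.5)/f-.5+x0,(v+.5)/f-.5+y0)
k=lambda u,v:z(u,v,305,155,8); cu=lambda u,v:z(u,v,372,195,8); sr=lambda u,v:z(u,v,150,135,7); rt=lambda u,v:z(u,v,230,110,3.3)
R1=onz(T,k(240,42),.106);R2=onz(T,k(355,452),.106)
L1=onz(T,k(165,70),.094);L2=onz(T,k(272,468),.094)
print('right edge',R1.round(4),R2.round(4),np.linalg.norm(R1-R2),'left',L1.round(4),L2.round(4),np.linalg.norm(L1-L2))
ax=(R1-R2)[:2];ax/=np.linalg.norm(ax);print('yaw',np.arctan2(ax[1],ax[0]))
nl=np.array([-ax[1],ax[0]]);print('center via R',(R1+R2)[:2]/2+nl*.011,'via L.094',(L1+L2)[:2]/2-nl*.011)
# scene: top end corners
print('scene far end',onz(S,sr(395,195),.1).round(4),'near end',onz(S,sr(268,345),.1).round(4), onz(S,sr(330,265),.1).round(4))
# cup
pts=[(104,205),(454,205),(278,30),(278,382),(150,85),(150,325)]
c=onz(T,cu(279,206),.068)
for p in pts: print('rim r',np.linalg.norm(onz(T,cu(*p),.068)-c).round(4))
tip=onz(T,cu(403,556),.066);print('cup',c.round(4),'tip',tip.round(4),np.linalg.norm((tip-c)[:2]),'yaw',np.arctan2(*(tip-c)[1::-1]))
l=onz(T,cu(370,460),.068);print('lugmid yaw',l,np.arctan2(*(l-c)[1::-1]))
# scene rim: left(72,150) right(291,140)
print('scene rim ctr',onz(S,sr(181,140),.068).round(4), 'tip S',onz(S,sr(272,48),.068))
b=onz(T,rt(160,515),.085);print('beaker',b, 'radius',np.linalg.norm(onz(T,rt(112,515),.085)-b))
print('jar cap',onz(T,rt(72,76),.13),'bottle cap',onz(T,rt(370,50),.15))
E
```

```text
right edge [ 0.6359 -0.2229  0.106 ] [ 0.5132 -0.2563  0.106 ] 0.12712420678611844 left [ 0.6294 -0.2027  0.094 ] [ 0.509  -0.2344  0.094 ] 0.12447627515121892
yaw 0.2653777947019029
center via R [ 0.57166133 -0.22897813] via L.094 [ 0.57211983 -0.22919755]
scene far end [ 0.5033 -0.2501  0.1   ] near end [ 0.6346 -0.2087  0.1   ] [ 0.5687 -0.2322  0.1   ]
rim r 0.0544
rim r 0.0546
rim r 0.0547
rim r 0.054
rim r 0.0538
rim r 0.0554
cup [ 0.4966 -0.4088  0.068 ] tip [ 0.3905 -0.4449  0.066 ] 0.11202871929273704 yaw -2.813990596796616
lugmid yaw [ 0.41940455 -0.43472532  0.068     ] -2.8177533958705734
scene rim ctr [ 0.4915 -0.4133  0.068 ] tip S [ 0.39028921 -0.44508206  0.068     ]
beaker [ 0.38213705 -0.09169368  0.085     ] radius 0.034448493527839005
jar cap [ 0.6906698 -0.022288   0.13     ] bottle cap [ 0.7086879  -0.23013587  0.15      ]
```

```bash
cat >> h.py <<'E'
from scipy.spatial.transform import Rotation as Rn
def ori(jaw,app=(0,0,-1)):
    y=np.array(app,float);y/=np.linalg.norm(y)
    z=np.array(jaw,float);z-=y*(z@y);z/=np.linalg.norm(z)
    return Rn.from_matrix(np.c_[np.cross(y,z),y,z]).as_quat()
def down(yaw): # yaw of jaw axis
    return ori((np.cos(yaw),np.sin(yaw),0))
def ang(c): return np.array([np.cos(c),np.sin(c)])
def snap(name,cam,crop=None,f=1):
    from workcell import vision
    c=vision.read_camera(cam);np.savez(f"pics/{name}.npz",**c)
    im=c["frame"][:,:,::-1]
    if crop is not None:
        a,b,w,h_=crop; im=im[b:b+h_,a:a+w]
    cv2.imwrite(f"pics/{name}.png",cv2.resize(np.ascontiguousarray(im),None,fx=f,fy=f,interpolation=cv2.INTER_CUBIC)); return c
E
cat > p1.py <<'E'
from h import *
from workcell import bot,hand,kinematics,get_obs
cup=np.array([.4965,-.4095]);ly=-2.815
lug=cup+.088*ang(ly)
q0=get_obs()["joint_pos"]
best=None
for s in(1,-1):
    q=kinematics.solve_ik([*lug,.18],down(ly+s*np.pi/2))
    q2=kinematics.solve_ik([.489,-.037,.2],down(-1.4+s*np.pi/2))
    print(s,q,q2)
E
python3 p1.py
```

```text
1 [-8.16770216e-01  3.89298385e-01  1.74605203e+00 -4.44089210e-16
  1.00624224e+00  4.27433457e-01] [-7.85794650e-02  2.00910739e-01  1.96347006e+00 -4.44089210e-16
  9.77211853e-01 -2.49375792e-01]
-1 [-8.16770216e-01  3.89298385e-01  1.74605203e+00 -4.44089210e-16
  1.00624224e+00 -2.71415920e+00] [-7.85794650e-02  2.00910739e-01  1.96347006e+00 -4.44089210e-16
  9.77211853e-01  2.89221686e+00]
```

```bash
python3 - <<'E'
from h import *
from workcell import bot,hand,kinematics,get_obs
cup=np.array([.4965,-.4095]);ly=-2.815
lug=cup+.088*ang(ly)
o=down(ly+np.pi/2)
hand.move_gripper(.055,80)
bot.reach([*lug,.17],o)
bot.servo_line([*lug,.057],velocity=.12)
g=get_obs();print(g['time_s'],g['position'],g['wrist_force'])
hand.move_gripper(.0,80)
g=get_obs();print(g['time_s'],g['position'],g['wrist_force'],g['gripper_width'])
snap('g1','top',(372,195,80,80),7);snap('g1s','scene',(140,120,120,90),6)
E
```

```text
5.175 [ 0.41355438 -0.4381336   0.05768239] [ 0.00229006  0.3241126  -0.44371165]
5.625 [ 0.41324139 -0.43800546  0.05759099] [-1.73241020e+00 -4.90868767e-03  6.36501141e+00] 0.012873983071468732
```

View pics/g1.png

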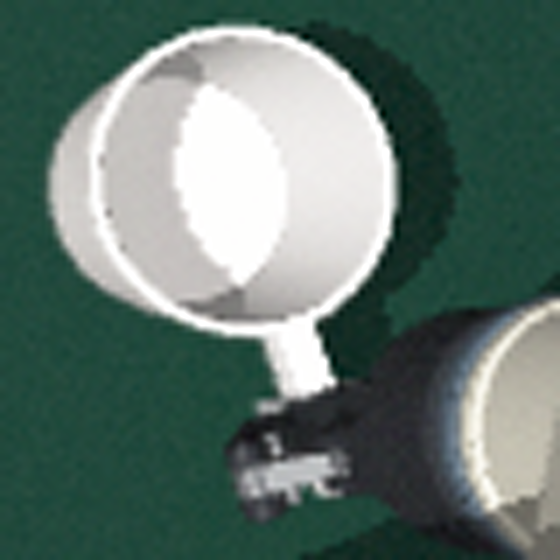

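View pics/g1s.png

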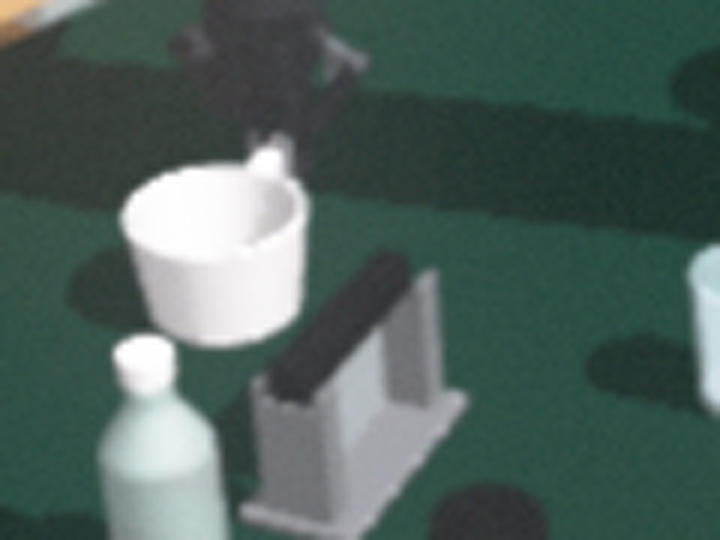

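```bash
python3 - <<'E'
from h import *
from workcell import bot,hand,kinematics,get_obs
p=get_obs()['position'];ly=-1.4;o=down(ly+np.pi/2)
off=.088*ang(ly)
bot.servo_line([p[0],p[1],.2],velocity=.12)
c=np.array([.474,-.012])
bot.servo_line([*(c+off),.2],o,velocity=.2)
snap('m1','top',(190,170,130,110),6)
bot.servo_line([*(c+off),.062],velocity=.12)
print(get_obs()['time_s'],get_obs()['position'],get_obs()['wrist_force'])
snap('m2','top',(190,170,130,110),6);snap('m2s','scene',(230,130,160,120),5)
E
```

```text
10.3083 [ 0.48945549 -0.09881176  0.06258172] [-0.20907727  0.316258   -1.6863208 ]
```

View pics/m2.png

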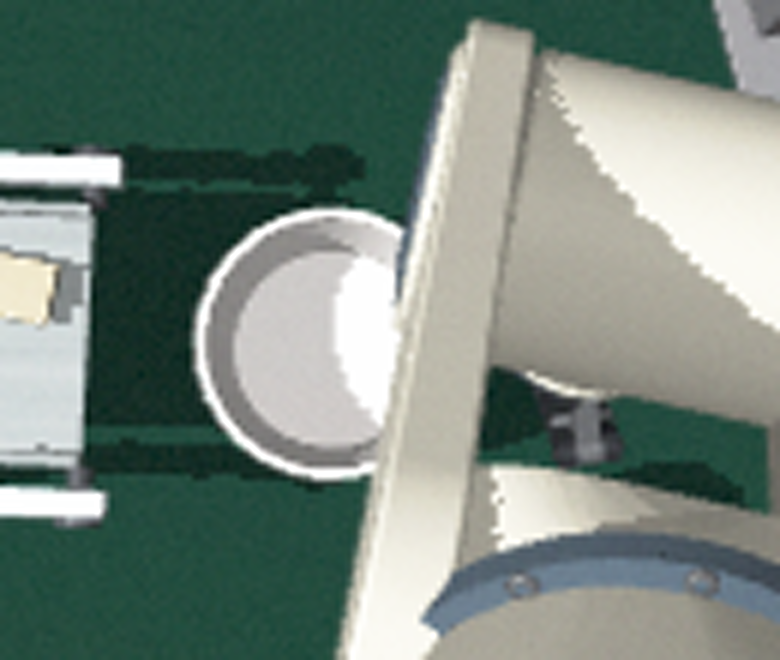

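View pics/m2s.png

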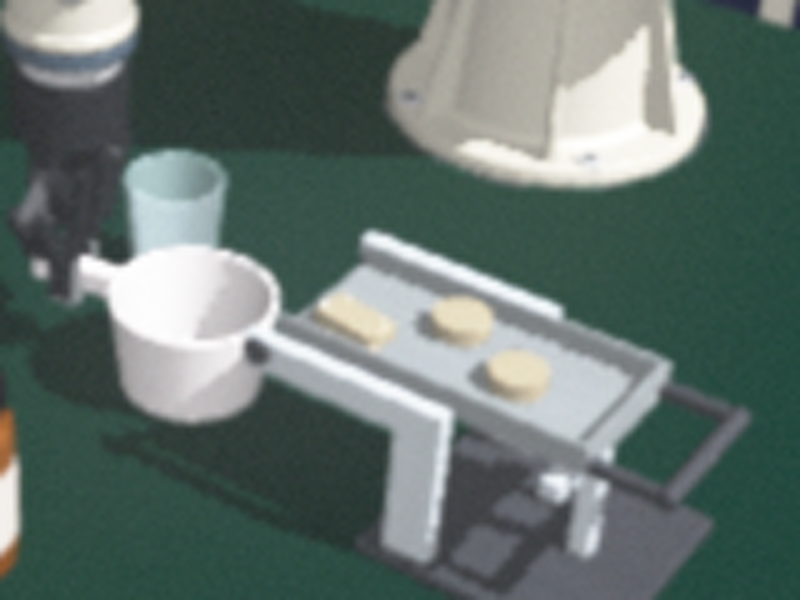

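```bash
python3 - <<'E'
from h import *
from workcell import bot,hand,kinematics,get_obs
T=load('m2')
z=lambda u,v: ((u+.5)/6-.5+190,(v+.5)/6-.5+170)
c=onz(T,z(332,343),.073);print('cup',c)
print('arm ends',onz(T,z(122,172),.118),onz(T,z(105,506),.118))
d=np.array([.4745,.049])-c[:2];print(d)
p=get_obs()['position']
bot.servo_line([p[0]+d[0],p[1]+d[1],.0615],velocity=.08)
bot.servo_line([p[0]+d[0],p[1]+d[1],.0583],velocity=.04)
print(get_obs()['position'],get_obs()['wrist_force'])
hand.move_gripper(.045)
q=get_obs()['position']
bot.servo_line([q[0],q[1],.2],velocity=.2)
o=get_obs();print(o['time_s'],o['wrist_force'])
E
```

```text
cup [ 0.4733527  -0.01128373  0.073     ]
arm ends [0.53570856 0.07103777 0.118     ] [0.40784217 0.07360084 0.118     ]
[0.0011473  0.06028373]
[ 0.4905636  -0.03885359  0.05812228] [ 0.75262545  0.66608432 -1.67510666]
12.825 [-0.6229534   0.07566503  0.32482658]
```

```bash
python3 - <<'E'
from h import *
from workcell import bot,hand,kinematics,get_obs
hand.move_gripper(.04,60)
a=down(1.558);b=down(1.558-np.pi)
for o in(a,b): 
    q=kinematics.solve_ik([.4775,.335,.17],o);print(q)
    r=np.array([0.0035,.25,0])/.25
    app=ori(np.cos(.5)*r+[0,0,np.sin(.5)],-np.cos(.5)*np.array([0,0,1.])+np.sin(.5)*r) if o is a else None
    if app is not None: print('lift',kinematics.solve_ik([.477,.304,.23],app), 'sweep',kinematics.solve_ik([.475,.2,.25],app))
bot.reach([.4775,.335,.17],min((a,b),key=lambda o:abs(kinematics.solve_ik([.4775,.335,.17],o)[5])))
print(get_obs()['time_s'],get_obs()['position'])
snap('b1','top',(85,170,210,120),3.8);snap('b1s','scene',(230,120,170,130),4.7);snap('b1w','wrist')
E
```

```text
[ 6.09207728e-01  3.74825384e-01  1.79483210e+00 -4.44089210e-16
  9.71935173e-01 -9.48792272e-01]
lift [ 0.29886144  0.22449689  1.95873517  0.62429223  0.89537468 -1.64083554] sweep [ 0.08932882  0.16354645  1.98430601  0.59246827  1.02370168 -1.79000391]
[ 6.09207728e-01  3.74825384e-01  1.79483210e+00 -4.44089210e-16
  9.71935173e-01  2.19280038e+00]
14.45 [0.47783165 0.33407355 0.17001281]
```

View pics/b1.png

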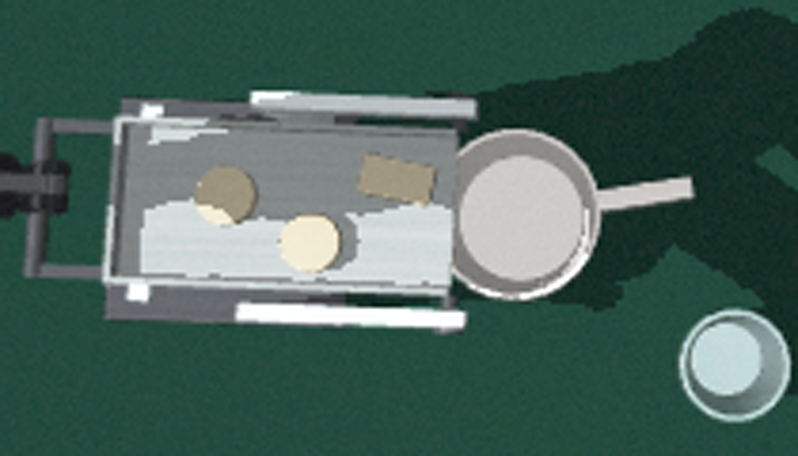

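View pics/b1w.png

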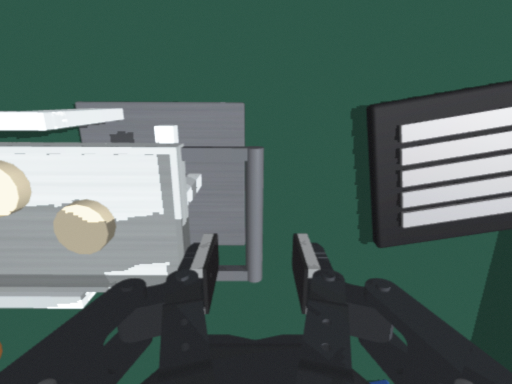

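View pics/b1s.png

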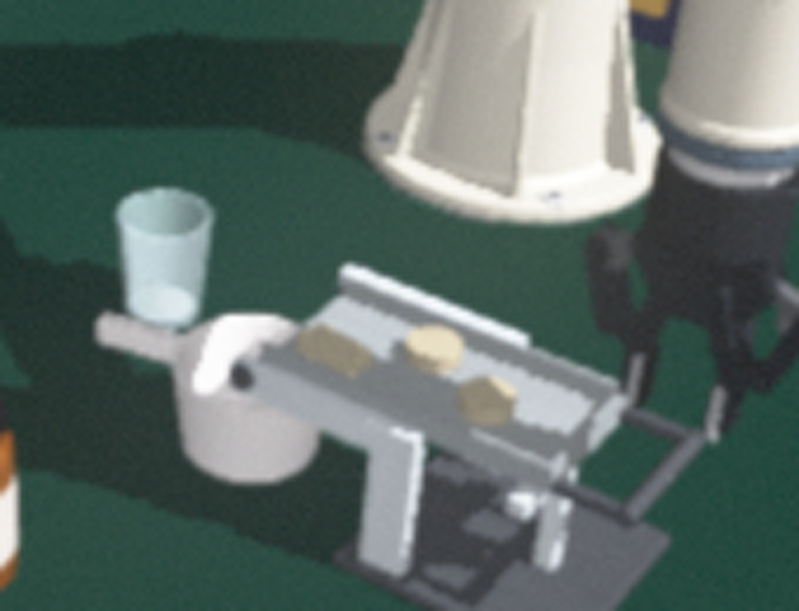

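```bash
python3 - <<'E'
from h import *
from workcell import bot,hand,kinematics,get_obs
T=load('b1');z=lambda u,v: ((u+.5)/3.8-.5+85,(v+.5)/3.8-.5+170)
print('cup',onz(T,z(516,214),.068),'r',np.linalg.norm(onz(T,z(516,128),.068)-onz(T,z(516,300),.068))/2)
print('lip', onz(T,z(455,210),.11))
W=load('b1w');print('bar',onz(W,(254.5,150),.114),onz(W,(254.5,280),.114))
lip=np.array([.474,.084,.11]);r=np.array([.0035,.25,0]);r/=np.linalg.norm(r);up=np.array([0,0,1.])
B=np.array([.4775,.335,.11])
bot.servo_line([B[0],B[1],.108],velocity=.12)
print(get_obs()['wrist_force'])
hand.move_gripper(0,60)
o=get_obs();print(o['time_s'],o['position'],o['gripper_width'],o['wrist_force'])
snap('b2','scene',(230,120,170,130),4.7)
E
```

```text
cup [0.47446978 0.04818111 0.068     ] r 0.05487848761344246
lip [0.47420378 0.08271171 0.11      ]
bar [0.43177162 0.3346876  0.114     ] [0.52648743 0.33316312 0.114     ]
[-0.55565892 -0.48328957  1.11256192]
15.65 [0.47790472 0.33315356 0.10898489] 0.00958683484751913 [  2.00555593 -11.15309909   6.87284939]
```

View pics/b2.png

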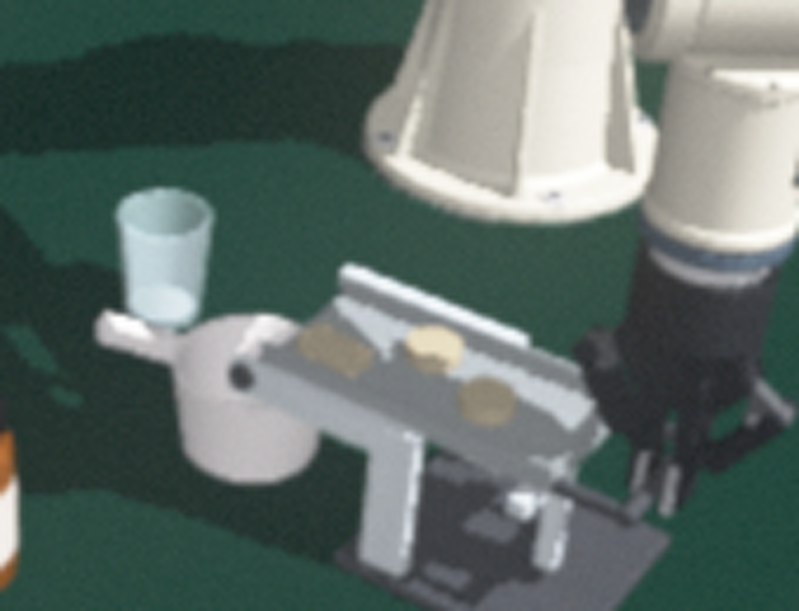

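```bash
python3 - <<'E'
from h import *
from workcell import bot,hand,kinematics,get_obs
r=np.array([.0035,.25,0]);r/=np.linalg.norm(r);up=np.array([0,0,1.])
B=np.array([.4777,.3333,.110]);L=B-.25*r
for th in np.arange(1,9)*.5/8:
    x=np.cos(th)*r+np.sin(th)*up;n=np.cos(th)*up-np.sin(th)*r
    bot.servo_line(L+.25*x-.002*n,ori(x,-n),velocity=.09)
    o=get_obs();print(round(o['time_s'],2),o['position'].round(4),o['wrist_force'].round(1))
    if abs(o['wrist_force']).max()>60: break
snap('l1','scene',(230,120,170,130),4.7)
E
```

```text
16.02 [0.478  0.3326 0.1245] [-1.3 -3.8  4.4]
16.35 [0.4779 0.3313 0.1394] [ 0.1 -5.6  3.8]
16.68 [0.4779 0.329  0.1546] [ 0.5 -6.9  3.6]
17.0 [0.4778 0.3258 0.1698] [ 0.7 -7.5  3.2]
17.32 [0.4777 0.3217 0.1848] [ 2.  -7.1  3.1]
17.65 [0.4776 0.3166 0.1995] [ 1.3 -7.4  2.8]
17.98 [0.4775 0.3105 0.2138] [ 0.7 -7.3  2.9]
18.3 [0.4773 0.3036 0.2278] [ 1.2 -7.4  1.3]
```

View pics/l1.png

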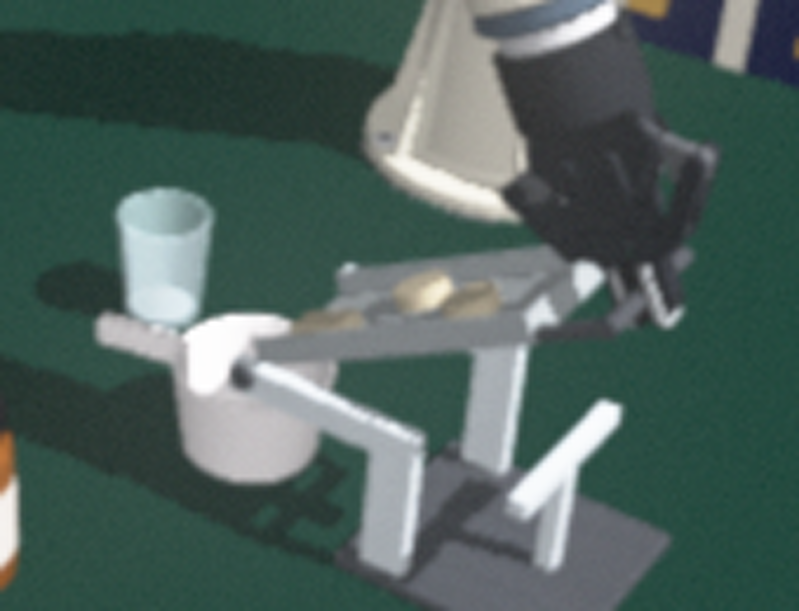

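```bash
python3 - <<'E'
from h import *
from workcell import bot,hand,kinematics,get_obs
r=np.array([.0035,.25,0]);r/=np.linalg.norm(r);up=np.array([0,0,1.])
B=np.array([.4777,.3333,.110]);L=B-.25*r
for th in (.51,.52):
    x=np.cos(th)*r+np.sin(th)*up;n=np.cos(th)*up-np.sin(th)*r
    bot.servo_line(L+.25*x-.002*n,ori(x,-n),velocity=.05)
    o=get_obs();print(round(o['time_s'],2),o['position'].round(4),o['wrist_force'].round(1))
hand.move_gripper(.036)
p=get_obs()['position']
bot.servo_line(p+.09*n,velocity=.2)
print(get_obs()['time_s'],get_obs()['wrist_force'])
C=np.array([.5718,-.229]);ya=.265
hand.move_gripper(.06)
for s in(1,-1): print(kinematics.solve_ik([*C,.2],down(ya+s*np.pi/2)))
q=kinematics.solve_ik([.475,.2,.25],ori(x,-n));print(q)
snap('l2','scene',(230,120,170,130),4.7)
E
```

```text
18.6 [0.4773 0.3028 0.2292] [ 6.2  1.4 -9.9]
18.85 [0.4768 0.3022 0.2303] [  9.4  12.3 -23.2]
19.825 [ 0.01774671  0.07079817 -0.2784609 ]
[-3.83363704e-01  3.87263442e-01  1.69842781e+00 -4.44089210e-16
  1.05590140e+00 -2.21916003e+00]
[-3.83363704e-01  3.87263442e-01  1.69842781e+00 -4.44089210e-16
  1.05590140e+00  9.22432622e-01]
[ 0.07743068  0.16682757  1.98854698  0.61620907  1.02776098 -1.81635282]
```

View pics/l2.png

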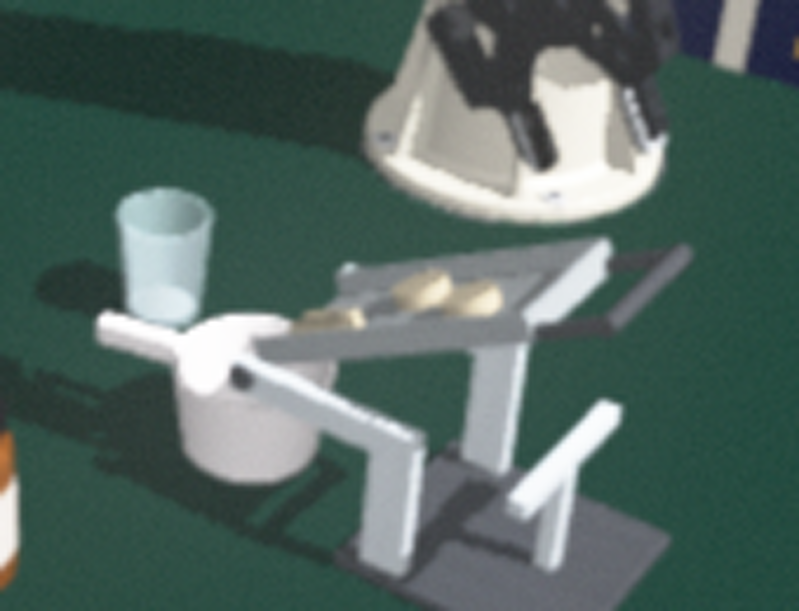

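```bash
python3 - <<'E'
from h import *
from workcell import bot,hand,kinematics,get_obs
C=np.array([.5718,-.229]);ya=.265
p=get_obs()['position'];
bot.reach([*C,.2],down(ya+np.pi/2))
snap('r1w','wrist')
print(get_obs()['time_s'],get_obs()['position'],get_obs()['joint_pos'].round(3))
E
```

```text
22.125 [ 0.57207309 -0.2280844   0.20034644] [-0.382  0.387  1.699  0.     1.056 -2.219]
```

View pics/r1w.png

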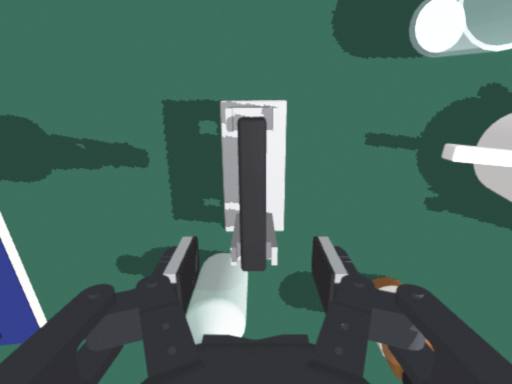

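```bash
python3 - <<'E'
from h import *
from workcell import bot,hand,kinematics,get_obs
W=load('r1w');a=onz(W,(253,118),.106);b=onz(W,(253.5,270),.106);print(a,b,np.linalg.norm(a-b),(a+b)/2,np.arctan2(*(a-b)[1::-1]))
C=np.array([.5718,-.229])
bot.servo_line([*C,.092],velocity=.12)
print(get_obs()['wrist_force'])
hand.move_gripper(0,100)
o=get_obs();print(o['time_s'],o['position'],o['orientation'].tolist(),o['gripper_width'],o['wrist_force'])
np.save('hang.npy',np.r_[o['position'],o['orientation']])
snap('r2s','scene',(140,110,150,110),5.2)
bot.servo_line([*C,.25],velocity=.15)
o=get_obs();print(o['time_s'],o['wrist_force'])
snap('r3s','scene',(140,60,200,150),4);snap('r3w','wrist')
E
```

```text
[ 0.51093862 -0.2458      0.106     ] [ 0.63456915 -0.21205002  0.106     ] 0.12815447370481917 [ 0.57275388 -0.22892501  0.106     ] -2.875095512462017
[0.51980817 0.35238498 0.03737341]
23.6083 [ 0.57221669 -0.22921322  0.09288056] [0.7011320906827934, 0.09377665882355138, -0.09307152621301047, -0.7006835381847125] 0.020690372169481212 [-1.38571263  0.54220675  6.84003224]
24.8583 [ 0.5872209   0.20486308 -1.96328364]
```

View pics/r2s.png

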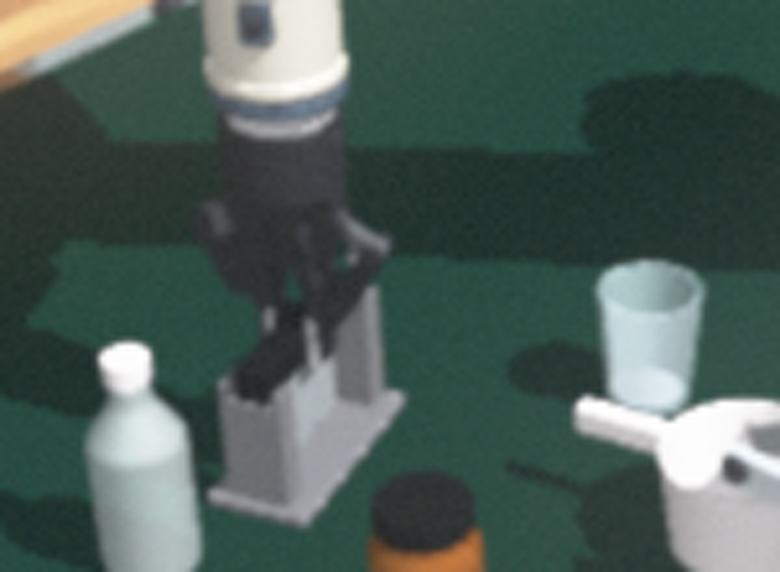

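View pics/r3s.png

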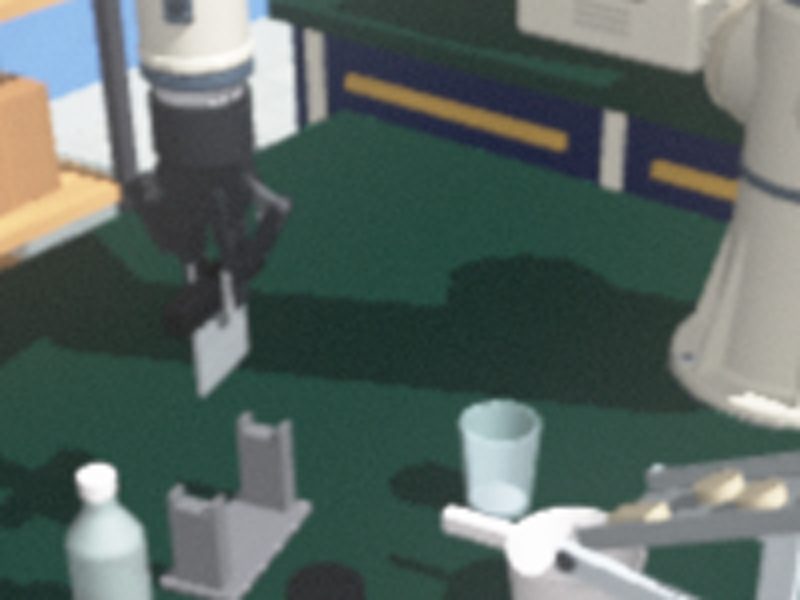

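View pics/r3w.png

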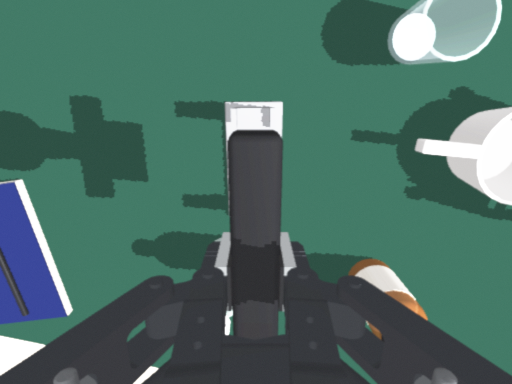

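```bash
cat >> h.py <<'E'
_r=np.array([.0035,.25,0]);_r/=np.linalg.norm(_r);_up=np.array([0,0,1.]);TH=.5
TX=np.cos(TH)*_r+np.sin(TH)*_up;TN=np.cos(TH)*_up-np.sin(TH)*_r;TL=np.array([.4742,.0833,.110])
TO=ori(TX,-TN);ED=.0759
def edge(x,z,y=0): # TCP for edge position in tray frame
    ty=np.cross(TN,TX)
    return TL+x*TX+(z+ED)*TN+y*ty
def edge_now(p):
    d=np.array(p)-ED*TN-TL; return np.array([d@TX,d@np.cross(TN,TX),d@TN])
E
python3 - <<'E'
from h import *
from workcell import bot,hand,kinematics,get_obs
for a in((.178,.07),(.178,0),(.08,0),(-.03,0)): print(edge(*a).round(3),kinematics.solve_ik(edge(*a),TO))
bot.servo_line([.52,-.03,.34],TO,velocity=.25)
bot.servo_line(edge(.178,.07),TO,velocity=.2)
o=get_obs();print(o['time_s'],edge_now(o['position']),o['wrist_force'],TN@o['wrist_force'])
bot.servo_line(edge(.178,.025),TO,velocity=.15)
o=get_obs();print(o['time_s'],edge_now(o['position']),o['wrist_force'],TN@o['wrist_force'])
snap('s1','scene',(230,90,170,130),4.7);snap('s1t','top',(85,150,210,130),3.8)
E
```

```text
[0.475 0.17  0.323] [ 0.02518157  0.07700412  1.90501744  0.54125836  1.19392599 -1.74387777]
[0.476 0.203 0.262] [ 0.09569559  0.15009843  1.96993207  0.58396161  1.04385276 -1.7668007 ]
[0.475 0.117 0.215] [-0.08555841  0.21089114  2.01833912  0.58942028  1.03577201 -1.98088882]
[0.473 0.021 0.162] [-0.28318923  0.31512216  2.02559174  0.57139239  1.02474048 -2.19763561]
27.1833 [ 0.17753337 -0.00028368  0.07022964] [ 0.07312192 -0.40412206 -1.57000047] -1.18456832482723
27.6333 [ 0.17764082 -0.00018431  0.0252457 ] [-0.02857758 -0.41800464 -0.4441573 ] -0.18921044065509857
```

View pics/s1.png

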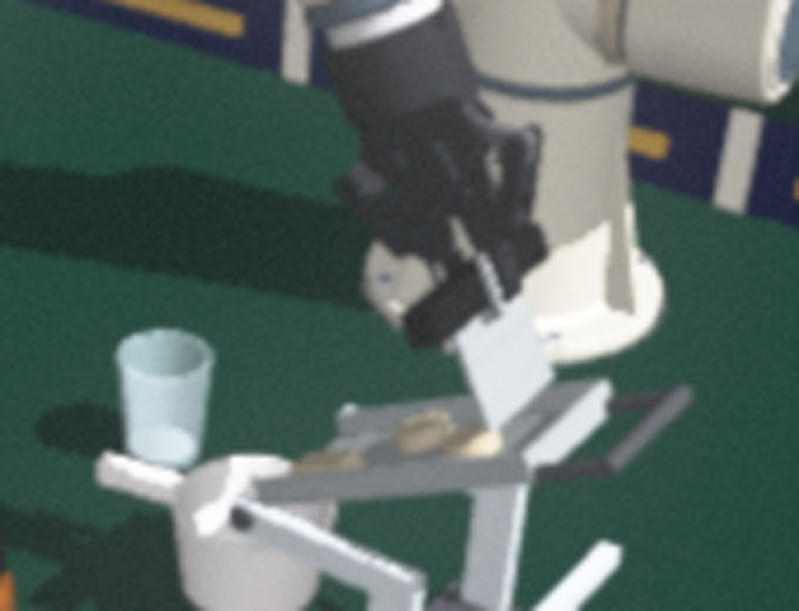

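View pics/s1t.png

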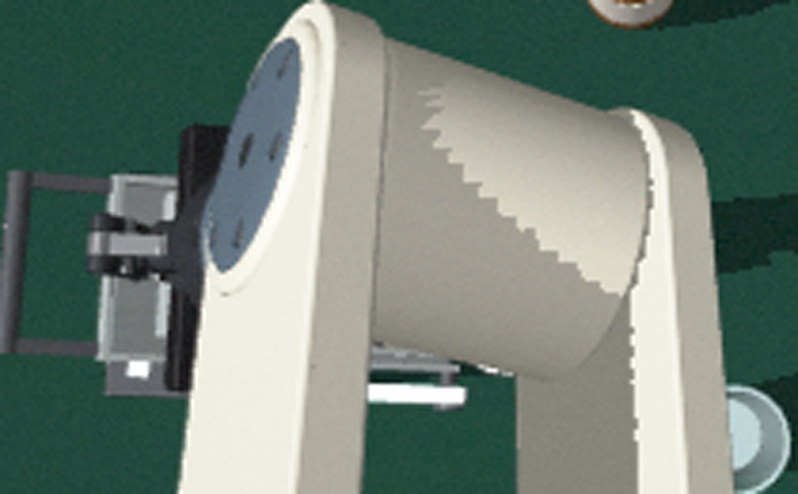

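```bash
python3 - <<'E'
from h import *
from workcell import bot,hand,kinematics,get_obs
for z in (.008,.004,.002,.0005,-.001,-.0025,-.004):
    bot.servo_line(edge(.178,z),TO,velocity=.08 if z==.008 else .02)
    o=get_obs();f=TN@o['wrist_force'];print(z,round(o['time_s'],2),edge_now(o['position']).round(4),f.round(2),o['wrist_force'].round(1))
    if f>3: break
E
```

```text
0.008 28.09 [0.178  0.0002 0.0079] -0.98 [ 0.9 -0.9 -1.6]
0.004 28.44 [0.178 0.    0.004] -1.39 [ 1.1 -0.1 -1.7]
0.002 28.69 [1.78e-01 1.00e-04 1.90e-03] -1.54 [ 0.5  0.1 -1.7]
0.0005 28.94 [0.178  0.     0.0004] -1.46 [-0.2  0.6 -1.4]
-0.001 29.19 [ 1.78e-01 -1.00e-04 -9.00e-04] 1.72 [-2.4 -1.7  1. ]
-0.0025 29.44 [ 0.178  -0.     -0.0025] 3.62 [-2.1 -2.7  2.6]
```

```bash
python3 - <<'E'
from h import *
from workcell import bot,hand,kinematics,get_obs
z=-.001
for x in (.15,.12,.09,.06,.04):
    bot.servo_line(edge(x,z),TO,velocity=.07)
    o=get_obs();f=TN@o['wrist_force'];print(x,round(o['time_s'],2),edge_now(o['position']).round(4),f.round(2),o['wrist_force'].round(1))
    if f>12: z+=.001
    if f<1: z-=.0005
snap('s2','scene',(230,90,170,130),4.7)
E
```

```text
0.15 29.99 [ 1.496e-01 -1.000e-04 -1.000e-03] -1.71 [-0.3  0.5 -1.7]
0.12 30.57 [ 0.1196 -0.     -0.0015] -1.49 [ 0.8  0.3 -1.5]
0.09 31.14 [ 0.0898 -0.0008 -0.0013] 6.65 [-0.2 -1.9  6.6]
0.06 31.72 [ 0.0602 -0.0012 -0.0008] 8.92 [ 0.7 -0.5  9.9]
0.04 32.15 [ 0.0405 -0.0014 -0.0006] 12.08 [-0.1 -0.5 13.5]
```

View pics/s2.png

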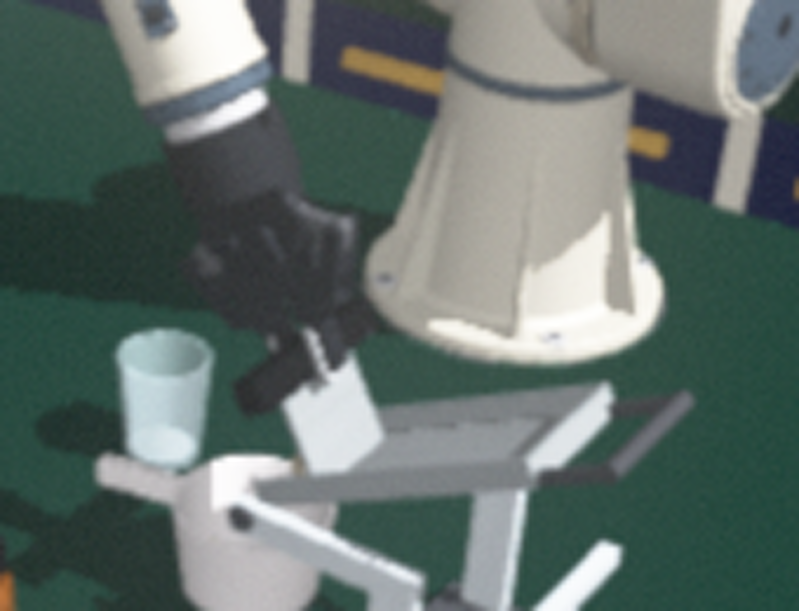

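```bash
python3 - <<'E'
from h import *
from workcell import bot,hand,kinematics,get_obs
z=-.0005
for x in (.02,.005,-.01,-.02):
    bot.servo_line(edge(x,z),TO,velocity=.06)
    o=get_obs();f=TN@o['wrist_force'];print(x,round(o['time_s'],2),edge_now(o['position']).round(4),f.round(2),o['wrist_force'].round(1))
    if f>12: z+=.001
snap('s3','scene',(230,90,170,130),4.7)
snap('s3t','top',(85,150,210,130),3.8);snap('s3w','wrist')
E
```

```text
0.02 32.68 [ 0.019  -0.0002 -0.0002] 5.92 [-1.1 -4.1  4.5]
0.005 33.08 [ 0.005  -0.0004 -0.    ] 9.49 [ 0.1 -2.   9.7]
-0.01 33.48 [-0.0104  0.0005 -0.001 ] -1.39 [ 0.6  0.  -1.6]
-0.02 33.8 [-0.0203  0.0001 -0.0006] -1.73 [-0.1 -0.5 -2.3]
```

View pics/s3.png

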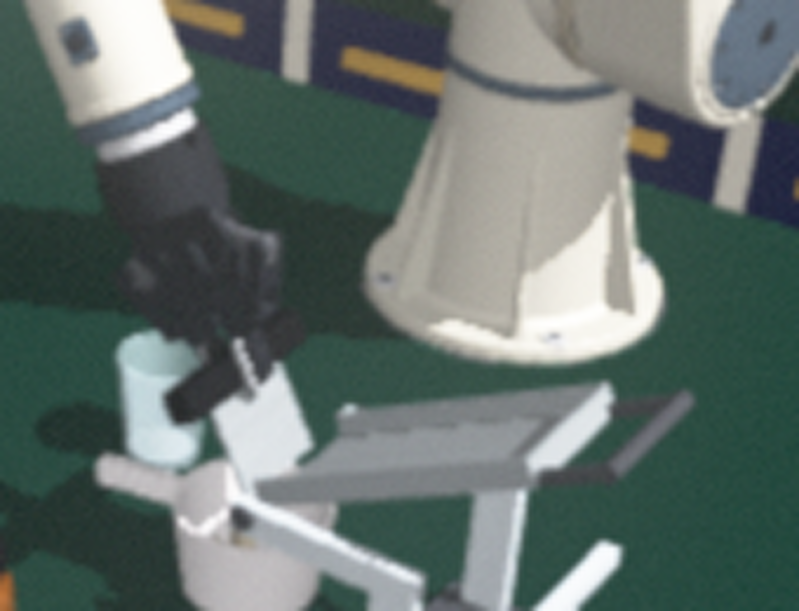

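View pics/s3w.png

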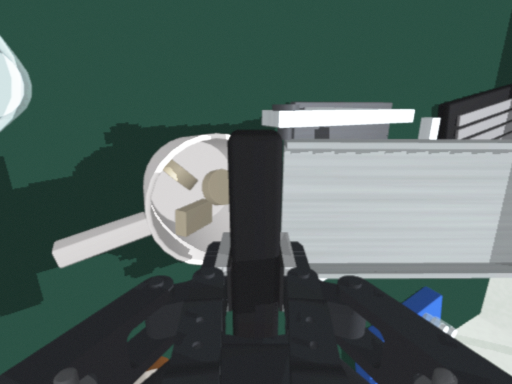

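```bash
python3 - <<'E'
from h import *
from workcell import bot,hand,kinematics,get_obs
h=np.load('hang.npy')
bot.servo_line(edge(-.02,.09),TO,velocity=.2)
C=np.array([.5718,-.229]);
bot.servo_line([*C,.25],h[3:],velocity=.25)
o=get_obs();print(o['time_s'],o['position'],h)
snap('e1s','scene',(190,130,130,100),6);snap('e1t','top',(85,150,230,130),3.4);snap('e1w','wrist')
E
```

```text
35.65 [ 0.57111785 -0.22803321  0.24926188] [ 0.57221669 -0.22921322  0.09288056  0.70113209  0.09377666 -0.09307153
 -0.70068354]
```

View pics/e1s.png

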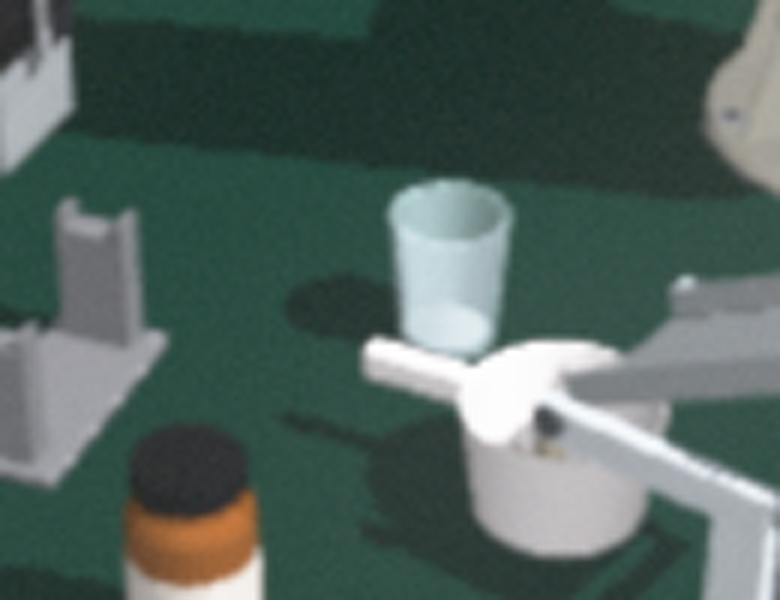

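View pics/e1t.png

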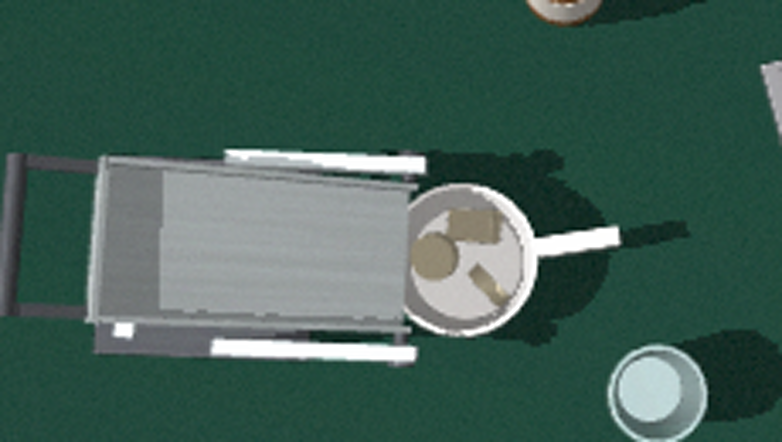

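View pics/e1w.png

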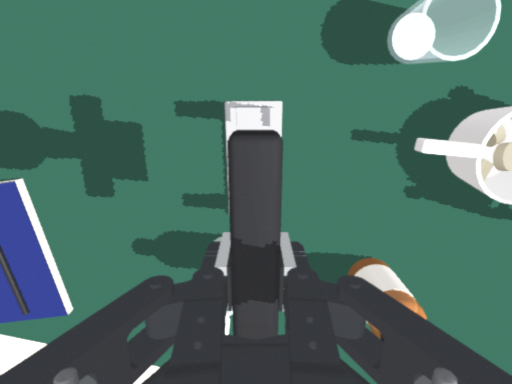

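```bash
python3 - <<'E'
from h import *
from workcell import bot,hand,kinematics,get_obs
T=load('e1t');z=lambda u,v: ((u+.5)/3.4-.5+85,(v+.5)/3.4-.5+150)
print('cup',onz(T,z(462,260),.068),'pads',[onz(T,z(*p),.015).round(3) for p in((472,225),(435,257),(489,284))])
h=np.load('hang.npy')
bot.servo_line([*h[:2],.13],h[3:],velocity=.15)
o=get_obs();print(o['position'])
bot.servo_line([*h[:2],.0945],h[3:],velocity=.06)
o=get_obs();print(o['time_s'],o['position'],o['wrist_force'])
if np.abs(o['wrist_force']).max()<15:
    bot.servo_line([*h[:2],.0932],h[3:],velocity=.03)
    o=get_obs();print(o['time_s'],o['position'],o['wrist_force'])
snap('f1s','scene',(140,110,150,110),5.2)
E
```

```text
cup [0.47406179 0.04790751 0.068     ] pads [array([0.503, 0.044, 0.015]), array([0.478, 0.072, 0.015]), array([0.459, 0.031, 0.015])]
[ 0.57285093 -0.22944951  0.13085923]
37.4917 [ 0.57225514 -0.22921206  0.09425269] [-0.04394487  0.1454422  -1.86241819]
37.7417 [ 0.57226705 -0.2292199   0.09322732] [ 0.62710984  0.87057934 -0.94578086]
```

View pics/f1s.png

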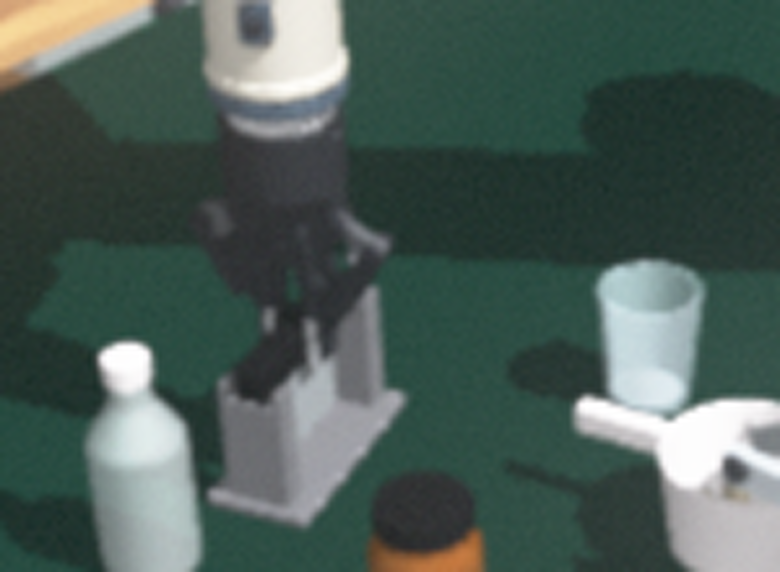

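```bash
python3 - <<'E'
from h import *
from workcell import bot,hand,kinematics,get_obs
hand.move_gripper(.055)
p=get_obs()['position']
bot.servo_line([p[0],p[1],.25],velocity=.15)
o=get_obs();print(o['time_s'],o['position'],o['wrist_force'])
snap('z1w','wrist');snap('z1s','scene',(140,110,250,150),3.2)
E
```

```text
39.4083 [ 0.57175472 -0.22902846  0.24895361] [-0.192666    0.1799294  -0.51376894]
```

View pics/z1w.png

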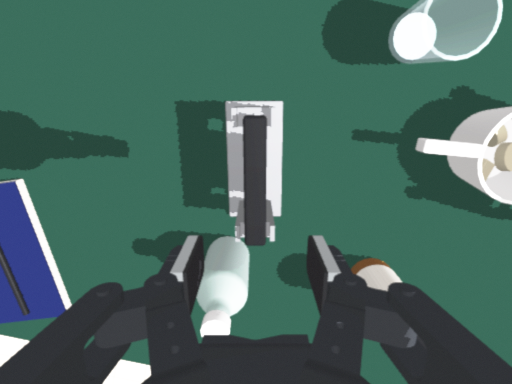

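View pics/z1s.png

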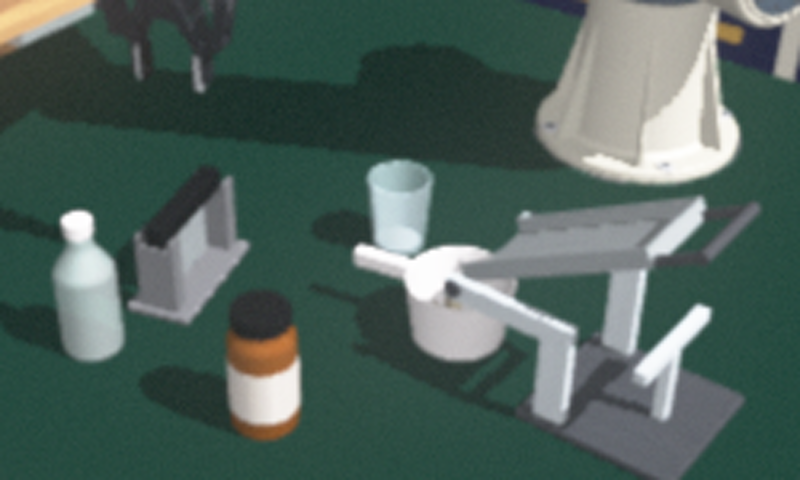

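```bash
python3 - <<'E'
from h import *
from workcell import hand_in,get_obs
W=load('z1w');a=onz(W,(254.5,116),.106);b=onz(W,(255,245),.106);print(a,b,np.linalg.norm(a-b),(a+b)/2)
hand_in();print(get_obs()['time_s'])
E
```

```text
[ 0.51115727 -0.24537364  0.106     ] [ 0.63521455 -0.21130731  0.106     ] 0.12864960751513035 [ 0.57318591 -0.22834048  0.106     ]
the job is handed in; nothing more can be done
the job is handed in; nothing more can be done
```

The job is done and handed in at about 39.5 s of the 72 s allowed; `hand_in` gives no verdict, so what follows is from my own last checks.

- **Cup:** I carried it by its lug, slid it in under the lip and let go. The last top view puts its centre at (0.474, 0.048), about 1 mm from the drop point I had measured. It stands upright.
- **Tray:** I lifted it by the bar until the wrist force rose at the stop. It stayed tilted in every later picture.
- **Pads:** one sweep of the scraper pushed all three over the lip. The top and wrist views show all three in the cup and the tray floor empty. The gripper stayed above the handle and never came near them.
- **Scraper:** it hangs released in its rack. The wrist view puts the handle centre within about 1.5 mm of where it hung at the start.
- **Bystanders:** the amber jar, wash bottle and beaker stand upright and look unmoved. I judged that by eye and did not measure them again.

**One thing I could not explain:** after the sweep, a small tan patch shows just below the hinge end, against the cup, in the scene view. I took it for a glimpse past the stand arm, since both other views account for all three pads in the cup.

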